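Press the forming mandrel into its sprung bench clip

ROBOT

A 6-joint arm with a two-finger parallel gripper is mounted at the origin on the work surface. World frame = base frame: x ahead of the robot, y to its left, z up, the work surface at z = 0. Lengths are in m, angles in degrees, forces in N, time in s.
With the tool pointing down it reaches from about 0.275 to 0.725 m from the base axis. Payload 5.6 kg.
Tool frame: the origin (TCP) lies between the finger pads; the fingertips stand 19 mm ahead of it and the grasp point (between the pads) is the TCP; z points along the fingers, y is the line along which they close (so a half turn about z gives the same grasp; the last joint's range is limited). The gripper opens to 85 mm and grips with 20 to 120 N. Pads are 22 mm wide; open, the fingers measure 114 mm over their backs; the gripper's body (76 mm by 85 mm) begins 54 mm behind the grasp point. The pads swing forward as they close: fully open they stand 13 mm farther back than shut.
Start: joints at [84.202, 14.616, 6.199, 0, -81.583, -16.306], TCP at [0.207, 0.51, 0.25] pointing down, gripper open.
Joint ranges: [-168.99, 168.99], [-69.2, 112.95], [-62.41, 85.93], [-164.36, 98.24], [-168.68, -3.75], [-174.98, 174.98]. Speed limits (degrees/s): [147.25, 147.25, 180, 180, 180, 180].

INTERFACE

Orientations are given as a 3x3 rotation matrix whose columns are the frame's x, y, z axes.
In Python, from workcell import r, vision gives the robot as it stands. The module is installed in compiled form; this text tells all that it offers.
- The arm moves only by the shell command python3 -m jog 'ROWS' [OPENING] [FORCE]. ROWS is JSON, one flat list of numbers, 4 for each row, row after row: the shift along the tool's x, y, z in cm, then the turn about the tool's z in degrees. A call has 1 to 8 rows; each row is the pose to reach, as a shift and turn from the pose commanded when the call began, along the tool's axes at that moment; what a row does not reach only later rows make up. A row lasts 1/8 s, in which the tool goes at most 62.5 mm and 10.7 degrees, less where a joint would pass 70% of its speed; a pose out of reach is approached as far as the arm can. A call with a gripper value outside its range is refused whole. OPENING is the opening, from -1 (shut) to 1 (fully open), set as the call begins (- or left out, the last holds). The fingers move at their own pace and stop on an object; FORCE is the grip in N (left out, the last holds). Time passes only in rows, so rows that repeat a pose let the fingers close. It gives the time, the measured TCP pose, the force, the opening and the grip force at its end, in the units of the state.
- r.observe(): the state, without advancing time (a new reading comes with each control period).
- vision.read_camera(name): name is "scene" or "top" or "wrist"; returns a dict with "img" (420x560x3 uint8, blue, green, red), "range_z" (420x560 float32, m along the optical axis (not along the pixel's ray), 0 where there is no reading), "K" (3x3 intrinsics, pixels), "rvec" (rotation vector, rad) and "tvec" (3), from world to camera coordinates, as OpenCV has them; the wrist camera has in their place "mount" (4x4, takes a point from camera to tool coordinates, whose origin is the TCP and whose axes are the flange's). Camera axes: x right, y down, z forward; pixel columns grow to the right and rows downward; lengths in m; the calibration is good to about 2 mm. A picture is of the moment at which its call begins: read the wrist's pose just before it.
- r.sign_off(): hands the job in; it is judged then, once.
The state is a dict: "time": time; "joints": joint angles; "qvel": joint speeds; "effort": joint torques, N m; "tool_pos": TCP position; "tcp_rot": TCP orientation; "ft_force": force on the tool from outside, world axes, zero at the start; "torque": the same for the moment, N m; "gripper_width": finger opening in m; "grasp_force": force on a finger pad.
Only numpy, scipy, OpenCV 4.12 (cv2) and the standard library are available. Lean on these libraries where they do the work, as an engineer would, in place of code of your own. Each camera call takes 0.05 s, during which the arm holds its last target. There are 200 camera calls.

TASK

Take the steel forming mandrel from its wooden rest, lay it across the mouth of the clip stand with the barrel about centred on the two forks (handle to either side), and press it straight down past the sprung jaw until it sits home in both forks with the jaw closed over it. Bed it with a firm push of about 20 N, held for a moment, but never ram it or lean hard on it; leave the brick, the steel block and the hammer where they are.

Things in the scene. Friction and masses are not known exactly. Their poses are not given: they have to be found in the camera images.
- mandrel: Forming mandrel 200 mm long, 0.25 to 0.5 kg: round polished steel barrel, diameter 20, length 140 mm; dark wooden handle, diameter 24, length 60 mm, on its +y end. Origin on the axis at the middle of the barrel, y along the axis to the handle; it may roll about y. Centre of mass about 7 mm from the origin towards the handle. Starts level in the rest, axis 40 mm above the bench.
- rest: Fixed low wooden rest: foot 80 (x) x 125 (y) x 10 mm, two V blocks 14 mm wide at y = -46 and +46 mm, tops 42 mm above the bench. The mandrel lies in the Vs along the rest's y. Between the blocks 78 mm are free for fingers, down to the foot. Origin on the bench under its middle, z up.
- stand: Fixed clip stand: base 120 (x) x 130 (y) x 12 mm, post, and a head with two forks, 12 mm wide, at y = -38 and +38 mm (64 mm free between). Origin on the bench under the clip's middle, z up, y along the seated mandrel. The head is clamped rigidly at an unknown, unreported height: the seated mandrel's axis lies 80 to 94 mm above the bench at x = 0 to 1 mm. Feel for the depth.
- post_top (a point): Top of the 16 mm post, on the stand's z axis, 54 mm up. Relative to the seat axis the head's cross-beam top is 44 mm lower, the flat saddles 10 mm lower. Pressed on mid-barrel with 8 to 15 N the mandrel passes the jaw, then bottoms; then the force rises steeply. Seated, jaw and forks already grip it with some 33 N in all; a push adds to that. Beyond 90 N in all the clip is spoilt.
- prong_side (a point): Middle of the base's +x edge, 12 mm above the bench: the side of the fixed prongs. Their inner faces stand at x = 11 mm (stand frame), upright to 26 mm above the seat axis, then flare out at 30 degrees from the vertical to 46 mm above it.
- jaw_side (a point): Middle of the base's -x edge, 12 mm up: the side of the jaw, two linked lugs, one per fork. Its lead-in, 30 deg from the vertical, runs from x = -15 mm, 38 mm above the seat axis, down to a round nose reaching x = 0, 11.5 mm above it. A mandrel laid in the mouth (let go at x = 1 mm, give or take 4) rests with its axis about 30 mm above the seat axis.
- jaw (a joint): Jaw angle (rad); hinge parallel to y, 48 mm below the seat axis on the -x side. 0 = shut and empty, also with the mandrel just lying on top; grows as it is pushed out to -x: about 0.14 while the barrel slides past the nose (axis 17 to 5 mm above the seat), about 0.026 once it has snapped shut on the seated barrel. Spring 2.5 N m/rad, 0.3 N m at 0.
- brick: Bystander: grey fire brick, 110 x 200 x 45 mm, lying on the bench; origin under its middle.
- block: Bystander: square steel bench block, 75 x 75 x 25 mm; origin under its middle.
- hammer: Bystander: hammer 200 mm long, lying on the bench along its x, head at +x; origin on the bench at its middle.
Not all that is in view belongs to the job. Of the things like the mandrel, leave any that is blue or yellow; of the rest the smaller one is meant.

How it is judged:
By the outcome, as a careful person would: the job done as asked, in the order asked, and still so for the second after the job is handed in, with the robot touching nothing.
It also fails if it takes over 53 s, if anything falls off the work surface, if the arm or the gripper's body presses on something with over 40 N, if the wrist force passes 120 N, or if a joint passes its speed limit or range.

## Working session

There is one attempt and no reset: what is moved stays moved. The work goes in short steps, Python scripts to look and compute and a shell command to move; the robot and the scene stay as the last step left them, time stands still between calls to the robot, and variables do not carry over. Pictures are saved under pics/ and viewed, at most 10 in all, crops included, and the job is handed in when it is done.

```bash
mkdir -p pics
cat > h.py <<'E'
import numpy as np, cv2
from workcell import r, vision
def cam(n):
    s=r.observe(); c=vision.read_camera(n); K=c["K"]
    if n=="wrist":
        T=np.eye(4);T[:3,:3]=s["tcp_rot"];T[:3,3]=s["tool_pos"];M=T@np.array(c["mount"])
    else:
        R=cv2.Rodrigues(np.array(c["rvec"]))[0];M=np.eye(4);M[:3,:3]=R.T;M[:3,3]=-R.T@np.array(c["tvec"]).ravel()
    h,w=c["range_z"].shape;u,v=np.meshgrid(np.arange(w),np.arange(h));z=c["range_z"]
    P=np.stack([(u-K[0,2])/K[0,0]*z,(v-K[1,2])/K[1,1]*z,z],-1)@M[:3,:3].T+M[:3,3]
    P[z==0]=np.nan
    return c["img"],P,K,M
E
python3 - <<'E'
from h import *
print(r.observe())
a=cam("top");b=cam("scene");np.savez("v0.npz",ti=a[0],tp=a[1],tK=a[2],tM=a[3],si=b[0],sp=b[1],sK=b[2],sM=b[3])
cv2.imwrite("pics/top0.png",a[0]);cv2.imwrite("pics/scene0.png",b[0])
E
```

```text
{'time': 0.0, 'joints': array([ 8.42019747e+01,  1.46518148e+01,  6.12988524e+00, -2.76413022e-02,
       -8.15818582e+01, -1.63048248e+01]), 'qvel': array([ 0.04961814, -0.02950342,  0.13640255, -0.04435517,  0.03686525,
       -0.07033414]), 'effort': array([ 2.40057761e-05, -3.86628342e+01,  2.37938708e+01,  5.36528885e+00,
       -6.05466033e-03, -3.59278602e-06]), 'tool_pos': array([0.20673131, 0.50917087, 0.24940047]), 'tcp_rot': array([[ 9.26483192e-01, -3.76335572e-01, -6.57785897e-04],
       [-3.76336143e-01, -9.26481533e-01, -1.75394236e-03],
       [ 5.06444137e-05,  1.87254672e-03, -9.99998246e-01]]), 'ft_force': array([ 0.04418649, -0.04881887,  0.36444831]), 'torque': array([ 0.04054105, -0.00882309, -0.00822059]), 'grasp_force': 0.0, 'gripper_width': 0.08547861741771762}
```

View pics/top0.png

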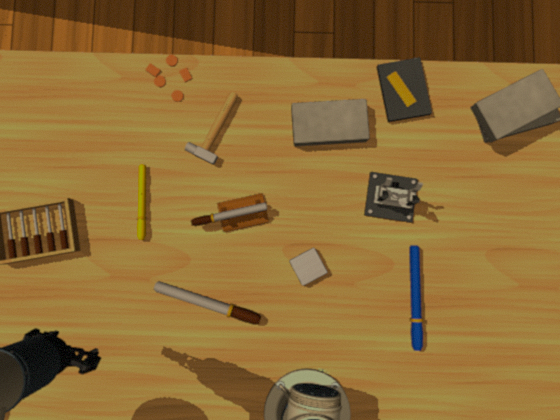

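View pics/scene0.png

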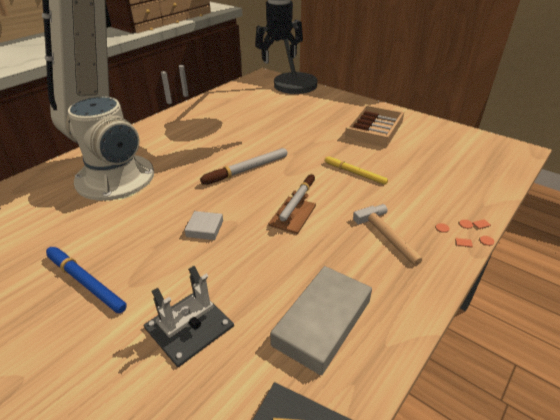

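Top view: the mandrel lies in the rest at about (232,214), handle to the left at (202,221). The stand is at (392,197). The larger lookalike (210,302) and the blue and yellow ones stay where they are.

```bash
cat > m.py <<'E'
from h import *
d=np.load("v0.npz");P=d["tp"];I=d["ti"]
def win(u0,u1,v0,v1):
    m=np.zeros(P.shape[:2],bool);m[v0:v1,u0:u1]=1;return m
z=P[...,2]
# mandrel
m=win(185,280,185,240)&(z>0.036)
q=P[m];v=cv2.fitLine(q[:,:2].astype(np.float32),cv2.DIST_HUBER,0,.01,.01).ravel()
t=(q[:,:2]-v[2:])@v[:2];print("mandrel line",v,"ends",v[2:]+np.percentile(t,1)*v[:2],v[2:]+np.percentile(t,99)*v[:2],"len",np.ptp(t),"zmax",np.percentile(q[:,2],[50,95]))
# rest foot
hsv=cv2.cvtColor(I,cv2.COLOR_BGR2HSV)
m=win(185,280,185,240)&(z>0.005)&(z<0.03);q=P[m];R=cv2.minAreaRect((q[:,:2]*1000).astype(np.float32));print("rest",R,m.sum())
# stand base
m=win(355,430,160,235)&(z>0.006)&(z<0.018)&(hsv[...,2]<110)
q=P[m];R=cv2.minAreaRect((q[:,:2]*1000).astype(np.float32));print("stand",R,cv2.boxPoints(R),m.sum(),np.median(q[:,2]))
m=win(355,430,160,235)&(z>0.06);q=P[m];print("head",m.sum(),q[:,2].max())
for a in np.arange(.06,.15,.01):
    k=q[(q[:,2]>=a)&(q[:,2]<a+.01)]
    if len(k):print(round(a,2),len(k),k.min(0)[:2],k.max(0)[:2])
A=cv2.resize(I[160:235,355:455],None,fx=4,fy=4,interpolation=cv2.INTER_CUBIC)
B=cv2.resize(d["si"][255:370,135:245],None,fx=3.6,fy=3.6,interpolation=cv2.INTER_CUBIC)
C=np.zeros((max(A.shape[0],B.shape[0]),A.shape[1]+B.shape[1],3),np.uint8);C[:A.shape[0],:A.shape[1]]=A;C[:B.shape[0],A.shape[1]:]=B
cv2.imwrite("pics/stand.png",C);print(C.shape)
E
python3 m.py
```

```text
mandrel line [ 0.2454803  -0.9694016   0.50581825  0.2137486 ] ends [0.48172907 0.30887675] [0.529083   0.12187609] len 0.19934565757779205 zmax [0.0467256  0.05257864]
rest ((512.0441284179688, 207.34463500976562), (248.86395263671875, 143.20831298828125), 89.61785125732422) 998
stand ((565.4846801757812, -213.13308715820312), (130.62646484375, 120.70995330810547), 82.93052673339844) [[ 497.55026 -270.52173]
 [ 617.3425  -285.37784]
 [ 633.41907 -155.74445]
 [ 513.62683 -140.88834]] 1229 0.011325215197988125
head 364 0.1391639181307669
0.06 32 [ 0.54071192 -0.24879995] [ 0.58799473 -0.16746765]
0.07 57 [ 0.54007259 -0.25706609] [ 0.58629414 -0.16752756]
0.08 40 [ 0.53931352 -0.25585491] [ 0.58295167 -0.16852703]
0.09 24 [ 0.54025948 -0.25819214] [ 0.58714949 -0.1674563 ]
0.1 48 [ 0.53938979 -0.25498128] [ 0.58808093 -0.16754597]
0.11 47 [ 0.5408802  -0.25504597] [ 0.58601731 -0.16797156]
0.12 73 [ 0.54009024 -0.25913546] [ 0.59166112 -0.16757156]
0.13 43 [ 0.55476967 -0.26014428] [ 0.59652887 -0.16806857]
(414, 796, 3)
```

View pics/stand.png

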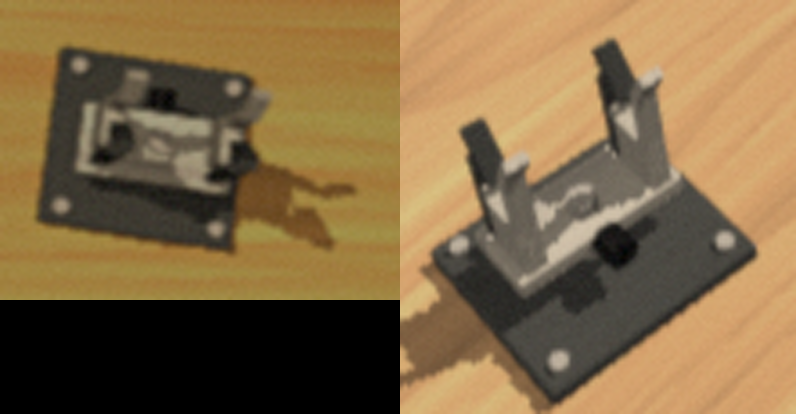

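The crop shows two steel uprights with flared tops on the far (+x world) side and two dark ones on the robot side. I'll check the profile to tell prong from jaw.

```bash
cat > m2.py <<'E'
from h import *
d=np.load("v0.npz")
yw=np.deg2rad(-7.07);O=np.array([.5655,-.2131]);X=np.array([np.cos(yw),np.sin(yw)]);Y=np.array([-X[1],X[0]])
for n in "ts":
    P=d[n+"p"];I=d[n+"i"].max(2).astype(int);q=P.reshape(-1,3);g=I.ravel()
    x=(q[:,:2]-O)@X;y=(q[:,:2]-O)@Y
    ok=(abs(x)<.05)&(abs(y)<.055)&(q[:,2]>.03)
    for a in np.arange(.03,.15,.01):
        k=ok&(q[:,2]>=a)&(q[:,2]<a+.01)
        for s in (0,1):
            kk=k&((g>=75) if s else (g<75))
            if kk.sum()>2: print(n,round(a,2),"steel" if s else "dark",kk.sum(),"x",np.round(np.percentile(x[kk],[5,50,95])*1000,1),"y",np.round(np.percentile(y[kk],[5,95])*1000,1))
    k=ok&(g>0);print(n,"ymid top",[ (round(1000*np.median(y[k&(q[:,2]>.10)&(y*s>0)]),1)) for s in(1,-1)])
    for s in (0,1): kk=ok&((g>=75) if s else (g<75));print("zmax","steel" if s else "dark",np.percentile(q[kk,2],[98,99.5]))
# mandrel colours along axis, plus lateral centre from ridge in both views
for n in "ts":
    P=d[n+"p"].reshape(-1,3);I=d[n+"i"].reshape(-1,3)
    a=np.array([-.24548,.96940]);c=np.array([.50582,.21375]);t=(P[:,:2]-c)@a;l=(P[:,:2]-c)@np.array([-a[1],a[0]])
    k=(abs(l)<.02)&(abs(t)<.12)&(P[:,2]>.036)
    print(n,"t",np.percentile(t[k],[1,99]),"z",np.percentile(P[k,2],98))
    for b in np.arange(-.1,.1,.02):
        kk=k&(t>b)&(t<b+.02)
        if kk.sum()>3: print(round(b,2),kk.sum(),"l",np.round(1000*np.percentile(l[kk],[3,50,97]),1),np.median(I[kk],0))
E
python3 m2.py
```

```text
t 0.03 dark 11 x [-27.  -26.5 -25.6] y [-25.6  24.7]
t 0.03 steel 24 x [-26.5   1.8  19. ] y [-26.3  49.7]
t 0.04 dark 48 x [-26.8  25.9  34.1] y [-44.   12.6]
t 0.04 steel 403 x [-25.5  -8.6  17. ] y [-32.5  47.3]
t 0.05 dark 5 x [-21.2 -21.1 -13.5] y [-43.3  26.3]
t 0.05 steel 61 x [-19.7  -0.4  11.4] y [-32.8  43.9]
t 0.06 dark 11 x [-20.9 -18.9   3.3] y [-33.6  43.5]
t 0.06 steel 21 x [-11.6   2.4  15.5] y [-33.1  44. ]
t 0.07 dark 11 x [-21.1 -20.1 -14.6] y [-38.2  43.5]
t 0.07 steel 46 x [-8.5  4.4 11.9] y [-39.7  43.6]
t 0.08 dark 12 x [-21.2 -20.   11.4] y [-43.3  40.6]
t 0.08 steel 28 x [-12.2   5.6  13.2] y [-41.   42.8]
t 0.09 dark 13 x [-21.2 -17.4  11.7] y [-36.6  43.4]
t 0.09 steel 11 x [-3.7 10.7 15.4] y [-38.6  43.4]
t 0.1 dark 33 x [-21.4 -13.2  11.4] y [-41.   43.3]
t 0.1 steel 15 x [-12.7  -1.9  16.6] y [-38.8  43.5]
t 0.11 dark 26 x [-17.6  -8.4  -5.2] y [-42.9  42.5]
t 0.11 steel 21 x [10.1 12.4 15.8] y [-40.7  44. ]
t 0.12 dark 39 x [-20.5 -16.7 -11.7] y [-42.1  43.5]
t 0.12 steel 34 x [11.6 16.4 20. ] y [-43.7  43. ]
t 0.13 steel 41 x [18.7 22.5 26.8] y [-43.9 
[... 1701 characters left out ...]
[-8.8  0.2  9.3] [ 94. 116. 130.]
0.04 70 l [-10.3   0.4  10.5] [13.5 62.  90.5]
0.06 67 l [-11.1   1.   10.4] [11. 29. 63.]
0.08 61 l [-10.6   0.    9.9] [11. 32. 66.]
s t [-0.09999505  0.08870456] z 0.050743141658557665
-0.1 79 l [-18.   -3.1  15.4] [107. 121. 131.]
-0.08 55 l [-17.8  -4.   15.8] [134. 149. 161.]
-0.06 44 l [-10.2  -4.2   7.8] [141.  157.5 169. ]
-0.04 43 l [-9.9 -3.7  7.1] [139. 155. 167.]
-0.02 40 l [-10.1  -4.9   6.5] [140.  155.5 167. ]
0.0 59 l [-17.8  -4.5  16.9] [117. 137. 147.]
0.02 40 l [-10.4  -3.5   6.5] [127.5 145.  156.5]
0.04 46 l [-11.6  -4.1  10. ] [ 59.  107.5 131.5]
0.06 40 l [-11.6  -4.6   7.9] [31. 48. 82.]
0.08 20 l [-11.1  -5.4   4.3] [34.  52.5 86. ]
```

```bash
cat > go.py <<'E'
import sys
from h import *
# usage: go.py x y z toolYangle(deg, mod 180)
def go(x,y,z,ang):
    s=r.observe();R=np.array(s["tcp_rot"]);p=np.array(s["tool_pos"])
    d=R.T@(np.array([x,y,z])-p)*100
    cur=np.degrees(np.arctan2(R[1,1],R[0,1]));w=(ang-cur+90)%180-90
    print("t",round(s["time"],2),"pos",p.round(4),"shift cm",d.round(2),"turn",round(-w,2),"q6",s["joints"][5].round(1),"F",s["ft_force"].round(1))
if __name__=="__main__": go(*map(float,sys.argv[1:]))
E
python3 go.py .5132 .1847 .16 14.2
```

```text
t 0.1 pos [0.2068 0.5092 0.2495] shift cm [40.6  18.51  8.98] turn 53.69 q6 -16.3 F [ 0.  -0.6  0.4]
```

```bash
python3 -m jog '[5,2.3,1.1,7, 10,4.6,2.2,14, 15,7,3.3,21, 20,9.3,4.5,28, 25,11.6,5.6,35, 30,14,6.7,42, 35.5,16.2,7.8,48, 40.6,18.5,9,53.7]' 1
python3 - <<'E'
from h import *
from go import go
i,P,K,M=cam("wrist");np.savez("w1.npz",i=i,P=P)
cv2.imwrite("pics/w1.png",i);go(.5132,.1847,.16,14.2)
q=P.reshape(-1,3);k=(q[:,2]>.036)&(q[:,2]<.07)&(abs(q[:,0]-.51)<.08)&(abs(q[:,1]-.2)<.13)
a=np.array([-.2455,.9694]);c=np.array([.5132,.1847]);t=(q[:,:2]-c)@a;l=(q[:,:2]-c)@np.array([-a[1],a[0]])
for b in np.arange(-.08,.14,.01):
    kk=k&(t>b)&(t<b+.01)
    if kk.sum()>5:print(round(b,2),kk.sum(),np.round(1000*np.percentile(l[kk],[2,50,98]),1),q[kk,2].max().round(4),np.median(i.reshape(-1,3)[kk],0))
E
```

```text
time: 1.1
tool_pos: [0.5145, 0.1838, 0.1597]
tcp_rot: [[0.242, -0.97, -0.0], [-0.97, -0.242, -0.0], [-0.0, 0.0, -1.0]]
ft_force: [0.5, 1.5, 0.2]
gripper_width: 0.0855
grasp_force: 0.0
t 1.15 pos [0.5168 0.1792 0.1575] shift cm [-0.62  0.22 -0.25] turn -0.64 q6 -22.0 F [ 3.9 -3.6 -0.2]
-0.07 348 [-7.7  1.  10.3] 0.0516 [ 89. 100. 109.]
-0.06 649 [-19.2   0.9  21.9] 0.0511 [ 87.  99. 115.]
-0.05 680 [-19.4   0.9  22.1] 0.0513 [ 90.5 101.5 121. ]
-0.04 351 [-8.   0.9 10.8] 0.0508 [125. 141. 152.]
-0.03 337 [-8.2  0.9 11. ] 0.0514 [125. 141. 152.]
-0.02 326 [-8.3  1.3 11.1] 0.0518 [124. 139. 150.]
-0.01 307 [-8.5  0.9 10.3] 0.0509 [123. 138. 149.]
-0.0 294 [-8.6  0.9 10.4] 0.0507 [122. 137. 148.]
0.01 294 [-8.7  0.9 10.6] 0.0512 [121. 136. 147.]
0.02 277 [-8.   0.9 10.7] 0.0512 [123. 138. 150.]
0.03 428 [-19.1   1.3  21.4] 0.0508 [ 95.  107.5 122. ]
0.04 526 [-19.4   0.9  22. ] 0.0506 [ 55.  85. 118.]
0.05 253 [-8.4  0.9 11.1] 0.0508 [118. 136. 147.]
0.06 244 [-8.5  0.8 10.2] 0.0505 [116. 130. 141.]
0.07 303 [-11.1   0.8  12.9] 0.0534 [ 48. 101. 131.]
0.08 264 [-8.7  1.2 11.3] 0.0516 [35. 56. 83.]
0.09 272 [-9.7  0.8 12.3] 0.0526 [34. 56. 82.]
0.1 229 [-9.8  0.8 12.5] 0.0523 [34. 56. 82.]
0.11 217 [-9.7  0.8 11.7] 0.0519 [33. 54. 81.]
0.12 116 [-8.2  0.8 10.7] 0.0509 [34.  55.  82.5]
0.13 10 [-4.3  1.3  5. ] 0.0469 [ 72.  118.  142.5]
```

View pics/w1.png

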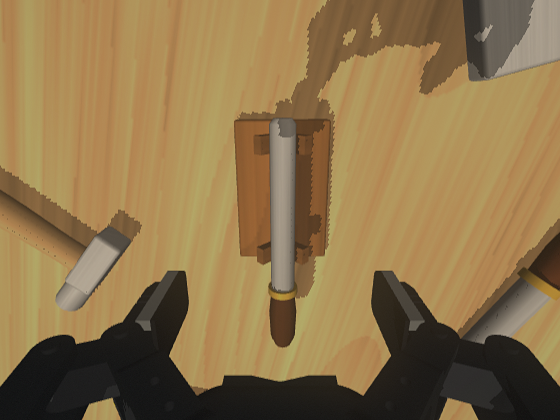

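The wrist view shows the barrel lying in the rest, axis near column 283, with the fingers straddling it. I'll settle, then descend.

```bash
python3 -m jog '[0,0,1,0, 0,0,2,0]' | head -2; python3 go.py .5124 .1845 .042 14.2
```

```text
time: 1.4
tool_pos: [0.5129, 0.1858, 0.1394]
t 1.4 pos [0.5129 0.1858 0.1394] shift cm [0.11 0.07 9.74] turn 0.04 q6 -22.1 F [ 0.7 -0.1 -0.8]
```

```bash
python3 -m jog '[0.1,0.05,2,0, 0.1,0.05,4,0, 0.1,0.05,6,0, 0.1,0.05,7.5,0, 0.1,0.05,8.7,0, 0.1,0.05,9.5,0, 0.1,0.05,9.75,0, 0.1,0.05,9.75,0]';python3 go.py .5124 .1845 .042 14.2
python3 -m jog '[0,0,0,0,0,0,0,0,0,0,0,0,0,0,0,0,0,0,0,0,0,0,0,0,0,0,0,0,0,0,0,0]' -1 60;python3 go.py .5124 .1845 .042 14.2
```

```text
time: 2.4
tool_pos: [0.5135, 0.1844, 0.043]
tcp_rot: [[0.245, -0.969, 0.0], [-0.969, -0.245, 0.0], [-0.0, -0.0, -1.0]]
ft_force: [0.1, 0.2, 0.0]
gripper_width: 0.0852
grasp_force: 0.0
t 2.4 pos [0.5135 0.1844 0.043 ] shift cm [-0.04  0.1   0.1 ] turn 0.0 q6 -22.0 F [0.1 0.2 0. ]
time: 3.4
tool_pos: [0.5124, 0.184, 0.043]
tcp_rot: [[0.245, -0.969, -0.002], [-0.969, -0.245, -0.001], [0.0, 0.002, -1.0]]
ft_force: [-4.0, -0.4, 5.0]
gripper_width: 0.018
grasp_force: 58.4
t 3.4 pos [0.5124 0.184  0.043 ] shift cm [-0.05 -0.02  0.1 ] turn -0.01 q6 -22.0 F [-4.  -0.4  5. ]
```

```bash
python3 -m jog '[0,0,-1,0,0,0,-3,0,0,0,-6,0,0,0,-9,0,0,0,-12,0,0,0,-14.5,0,0,0,-15.5,0,0,0,-15.5,0]';python3 go.py .5665 -.2132 .195 -7.07
```

```text
time: 4.4
tool_pos: [0.5132, 0.1844, 0.1977]
tcp_rot: [[0.245, -0.969, 0.0], [-0.969, -0.245, 0.001], [-0.001, -0.0, -1.0]]
ft_force: [0.2, -0.4, -4.0]
gripper_width: 0.0179
grasp_force: 58.9
t 4.4 pos [0.5132 0.1844 0.1977] shift cm [39.85  4.58  0.25] turn 21.26 q6 -22.0 F [ 0.2 -0.4 -4. ]
```

```bash
python3 -m jog '[2.5,0.3,0,1.5,7.5,0.9,0,4,13,1.5,0,7,18.5,2.1,0,10,24,2.7,0,13,29.5,3.4,0,16,35,4,0,19,38.5,4.4,0,21]'|head -1;python3 -m jog '[0,0,0,0,1.35,0.2,0,0.3,1.35,0.2,0,0.3,1.35,0.2,0,0.3,1.35,0.2,0,0.3]'
python3 - <<'E'
from h import *
from go import go
go(.5665,-.2132,.195,-7.07)
i,P,K,M=cam("top");w=cam("wrist");s=cam("scene");go(.5665,-.2132,.195,-7.07)
np.savez("v2.npz",ti=i,tp=P,wi=w[0],wp=w[1],si=s[0],sp=s[1])
C=np.hstack([w[0],s[0]]);cv2.imwrite("pics/v2.png",cv2.resize(C,(800,300),interpolation=cv2.INTER_AREA))
E
```

```text
time: 5.4
time: 6.02
tool_pos: [0.5615, -0.2123, 0.1979]
tcp_rot: [[-0.123, -0.992, 0.0], [-0.992, 0.123, 0.0], [-0.0, -0.0, -1.0]]
ft_force: [-0.4, -0.4, -2.9]
gripper_width: 0.0184
grasp_force: 59.0
t 6.03 pos [ 0.5615 -0.2123  0.1979] shift cm [ 0.03 -0.51  0.29] turn 0.02 q6 -1.2 F [-0.4 -0.4 -2.9]
t 6.17 pos [ 0.5615 -0.2125  0.1979] shift cm [ 0.   -0.5   0.29] turn -0.0 q6 -1.2 F [ 0.2  0.5 -3.3]
```

View pics/v2.png

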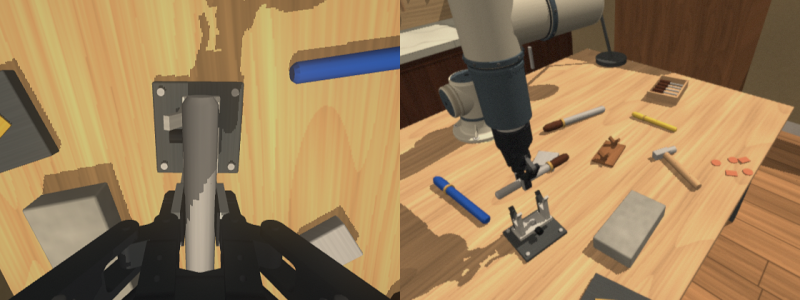

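The wrist view shows the mandrel level over the stand. Base, near prong and barrel are all visible, so I'll measure their relative position.

Run:
```python
from h import *
d=np.load("v2.npz")
yw=np.deg2rad(-7.07);O=np.array([.5655,-.2131]);X=np.array([np.cos(yw),np.sin(yw)]);Y=np.array([-X[1],X[0]])
for n in "wts":
    q=d[n+"p"].reshape(-1,3);I=d[n+"i"].reshape(-1,3)
    x=(q[:,:2]-O)@X*1000;y=(q[:,:2]-O)@Y*1000;z=q[:,2]
    k=(z>.006)&(z<.018)&(abs(x)<70)&(abs(y)<75)&(I.max(1)<110)
    if k.sum()>50:
        print(n,"base",k.sum(),cv2.minAreaRect(np.stack([x[k],y[k]],1).astype(np.float32)),np.median(z[k]),"x",np.percentile(x[k],[.5,99.5]),"ymin",np.percentile(y[k],.5))
    k=(z>.165)&(z<.225)&(abs(x)<30)&(y<-20)&(y>-90)
    print(n,"mandrel",k.sum(),"yend",np.percentile(y[k],[.5,2]))
    for b in (-75,-65,-55,-45,-35,-25):
        kk=k&(y>b)&(y<b+10)
        if kk.sum()>5:print(b,kk.sum(),np.percentile(x[kk],[2,50,98]).round(1),"ztop",np.percentile(z[kk],98).round(4))
    k=(z>.165)&(z<.225)&(abs(x)<30)&(y>60)&(y<150)
    if k.sum()>5:print("handle yend",np.percentile(y[k],99.),np.median(x[k]),z[k].max())
    k=(z>.1)&(z<.145)&(abs(x)<35)&(abs(y)<50)
    for a in np.arange(.1,.14,.01):
        kk=k&(z>a)&(z<a+.01)&(x>5)
        if kk.sum()>4:print(n,"prong z",a,kk.sum(),np.percentile(x[kk],[3,97]),np.percentile(y[kk],[3,97]))
```

```text
w base 8383 ((-1.35943603515625, -3.083282470703125), (127.64897918701172, 120.05812072753906), 89.453125) 0.011764165320632958 x [-60.58543552  57.75185345] ymin -66.47676815248938
w mandrel 5908 yend [-68.07032451 -67.90846119]
-75 512 [-12.3  -4.5   3.4] ztop 0.204
-65 1380 [-13.8  -4.5   4.8] ztop 0.2052
-55 1266 [-13.7  -4.5   5. ] ztop 0.2053
-45 1164 [-13.8  -4.5   4.9] ztop 0.2052
-35 1079 [-13.8  -4.5   5. ] ztop 0.2051
-25 507 [-13.8  -4.5   4.8] ztop 0.205
w prong z 0.1 25 [12.64294772 15.54867454] [-46.03985647  30.47879191]
w prong z 0.11 21 [11.66793647 17.20099649] [-46.10641937 -42.14662035]
w prong z 0.12 242 [11.69147005 19.95130202] [-46.03675857 -34.24006446]
w prong z 0.13 320 [17.32258585 25.46851742] [-45.99452534 -34.47863717]
t base 104 ((-39.25320816040039, -46.86792755126953), (50.939369201660156, 28.885417938232422), 34.621299743652344) 0.011053949425169796 x [-60.24032753 -24.1479903 ] ymin -64.53561984077247Traceback (most recent call last):
  File "<stdin>", line 11, in <module>
    return _quantile_unchecked(
        a, q, axis, out, overwrite_input, method, keepdims, weights)
    return _ureduce(a,
                    func=_quantile_ureduce_func,
    ...<5 lines>...
                    overwrite_input=overwrite_input,
                    method=method)
    r = func(a, **kwargs)
    result = _quantile(arr,
                       quantiles=q,
    ...<2 lines>...
                       out=out,
                       weights=wgt)
    slices_having_nans = np.isnan(arr[-1, ...])
                                  ~~~^^^^^^^^^
IndexError: index -1 is out of bounds for axis 0 with size 0
```

```bash
python3 -m jog '[0.3,-0.53,0.5,0,0.3,-0.53,2,0,0.3,-0.53,3.5,0,0.3,-0.53,5,0,0.3,-0.53,6,0,0.3,-0.53,6.6,0,0.3,-0.53,6.6,0]'
python3 - <<'E'
from h import *
yw=np.deg2rad(-7.07);O=np.array([.5655,-.2131]);X=np.array([np.cos(yw),np.sin(yw)]);Y=np.array([-X[1],X[0]])
i,P,K,M=cam("wrist");s=r.observe();p=s["tool_pos"];print("tcp",((p[:2]-O)@X)*1e3,((p[:2]-O)@Y)*1e3,p[2],s["ft_force"])
q=P.reshape(-1,3);x=(q[:,:2]-O)@X*1000;y=(q[:,:2]-O)@Y*1000;z=q[:,2]
k=(abs(x)<40)&(y<-30)&(y>-75)&(z>.1)
for b in np.arange(-75,-30,5):
    kk=k&(y>b)&(y<b+5)&(abs(x)<11)
    if kk.sum()>5:print(b,kk.sum(),np.percentile(x[kk],[2,50,98]).round(1),np.percentile(z[kk],98).round(4))
k&=(abs(x)>8)&(y<-33)&(y>-47)&(abs(x)<30)
for a in np.arange(.1,.145,.004):
    for g in(-1,1):
        kk=k&(z>a)&(z<a+.004)&(x*g>0)
        if kk.sum()>4:print("z",a.round(3),kk.sum(),np.percentile(x[kk],[3,97]).round(1),np.percentile(y[kk],[3,97]).round(1))
cv2.imwrite("pics/w3.png",i)
E
```

```text
time: 7.05
tool_pos: [0.5662, -0.2165, 0.1315]
tcp_rot: [[-0.124, -0.992, -0.001], [-0.992, 0.124, -0.0], [0.0, 0.001, -1.0]]
ft_force: [0.3, -0.2, -3.6]
gripper_width: 0.0181
grasp_force: 59.0
tcp 1.4089581320072397 -3.4035025123668565 0.13202553131873374 [ 0.80343445 -0.07791152 -3.75502344]
-75 304 [-6.5  0.6  7.7] 0.1367
-70 718 [-8.5  0.6  9.7] 0.1387
-65 679 [-8.8  0.6  9.9] 0.139
-60 646 [-8.7  0.6 10.1] 0.1388
-55 626 [-8.6  0.6 10.1] 0.1388
-50 618 [-9.2  0.6 10. ] 0.1388
-45 595 [-10.6   0.6   9.9] 0.1388
-40 575 [-10.6   0.2  10. ] 0.1386
-35 539 [-9.1  0.6 10.1] 0.1386
z 0.1 70 [-22.3 -12.1] [-46.  -42.8]
z 0.1 11 [13.3 15.2] [-46.2 -45.6]
z 0.104 76 [-22.3 -11.5] [-45.9 -42.7]
z 0.104 13 [12.9 15.2] [-46.1 -45.6]
z 0.108 22 [-15.7 -11. ] [-45.8 -45.4]
z 0.108 16 [12.1 15.3] [-46.1 -45.6]
z 0.112 40 [-18.2 -10.8] [-46.  -45.4]
z 0.112 19 [11.8 15.2] [-46.1 -45.6]
z 0.116 178 [-19.2 -10.3] [-45.9 -34.5]
z 0.116 46 [11.4 17. ] [-46.1 -38.4]
z 0.12 336 [-22.7 -12.1] [-45.8 -33.9]
z 0.12 195 [11.5 17.9] [-46.1 -34.4]
z 0.124 412 [-21.1 -14.3] [-45.7 -34.1]
z 0.124 219 [13.6 20.5] [-46.1 -34.1]
z 0.128 48 [-9.3 -8.3] [-46.4 -33.8]
z 0.128 307 [ 9.9 22.9] [-46.1 -34.4]
z 0.132 16 [-8.3 -8.1] [-46.2 -37.9]
z 0.132 660 [ 8.2 25.5] [-46. -34.]
z 0.136 36 [20.1 21.8] [-45.5 -34.8]
```

View pics/w3.png

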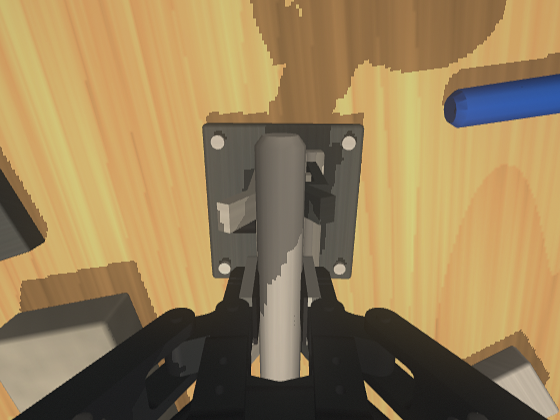

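```bash
python3 -m jog '[0,0,0.25,0,0,0,0.5,0,0,0,0.5,0]'|sed -n '1,2p;4p';python3 -m jog '[0,0,0.1,0,0,0,0.2,0,0,0,0.2,0]'|sed -n '1,2p;4p'
```

```text
time: 7.48
tool_pos: [0.5662, -0.2165, 0.1266]
ft_force: [0.3, 0.0, -2.5]
time: 7.85
tool_pos: [0.5662, -0.2165, 0.1247]
ft_force: [-0.4, -0.6, -2.5]
```

```bash
python3 -m jog '[0,0,0.1,0,0,0,0.1,0]'|sed -n '1,2p;4p';python3 -m jog '[0,0,0.1,0,0,0,0.1,0]'|sed -n '1,2p;4p';python3 -m jog '[0,0,0.1,0,0,0,0.1,0]'|sed -n '1,2p;4p'
```

```text
time: 8.1
tool_pos: [0.5658, -0.2166, 0.1237]
ft_force: [-3.0, 1.0, -1.6]
time: 8.35
tool_pos: [0.5655, -0.2166, 0.1228]
ft_force: [-3.9, 0.6, 1.2]
time: 8.6
tool_pos: [0.5655, -0.2167, 0.1224]
ft_force: [-7.7, 0.8, 2.6]
```

Contact has begun with the mandrel lying in the mouth. Release, rise and look.

```bash
python3 -m jog '[0,0,0,0,0,0,0,0,0,0,0,0,0,0,0,0,0,0,0,0]' 0.1|sed -n '1,2p;4,6p';python3 -m jog '[0,0,-0.5,0,0,0,-1.5,0,0,0,-3,0,0,0,-4.2,0,0,0,-4.5,0,0,0,-4.5,0]'|sed -n '1,2p;4p'
python3 - <<'E'
from h import *
i,P,K,M=cam("wrist");s=cam("scene")
yw=np.deg2rad(-7.07);O=np.array([.5655,-.2131]);X=np.array([np.cos(yw),np.sin(yw)]);Y=np.array([-X[1],X[0]])
p=r.observe()["tool_pos"];print("tcp",((p[:2]-O)@X)*1e3,((p[:2]-O)@Y)*1e3)
q=P.reshape(-1,3);x=(q[:,:2]-O)@X*1000;y=(q[:,:2]-O)@Y*1000;z=q[:,2]
for b in np.arange(-75,60,10):
    kk=(abs(x)<11)&(y>b)&(y<b+10)&(z>.1)&(z<.145)
    if kk.sum()>5:print(b,kk.sum(),np.percentile(x[kk],[2,50,98]).round(1),np.percentile(z[kk],98).round(4),y[kk].min())
cv2.imwrite("pics/v4.png",np.hstack([cv2.resize(i,(400,300)),cv2.resize(s[0][230:380,100:300],(400,300),interpolation=cv2.INTER_CUBIC)]))
E
```

```text
time: 9.22
tool_pos: [0.5664, -0.2165, 0.1218]
ft_force: [0.2, -0.4, -0.2]
gripper_width: 0.0468
grasp_force: 0.0
time: 9.98
tool_pos: [0.5663, -0.2164, 0.1669]
ft_force: [-0.4, 0.1, 0.4]
tcp 0.9072997235964452 -3.2162766533456515
-75 573 [-9.5 -0.3  8.8] 0.1295 -71.98412435802757
-65 754 [-9.8 -0.4  8.9] 0.1299 -64.9829330442448
-55 724 [-9.9 -0.4  9.6] 0.1299 -54.967053340611585
-45 738 [-10.8   0.1  10.5] 0.1297 -44.99870785912866
-35 642 [-9.8  0.1  9.5] 0.1298 -34.98432713401586
-25 613 [-10.    0.1   9.6] 0.1297 -24.981446552400097
-15 566 [-9.5  0.1  9.2] 0.1297 -14.983837819989457
-5 535 [-9.8 -0.5  9.3] 0.1296 -4.982625883033286
5 505 [-9.4  0.1  9.4] 0.1297 5.040738527792286
15 488 [-9.5  0.1  9.6] 0.1297 15.02165329133223
25 499 [-10.6   0.1  10.6] 0.1294 25.00280676485993
35 472 [-10.6   0.   10.4] 0.1295 35.00285801698439
45 421 [-9.4  0.6 10.1] 0.1296 45.007851914901664
55 395 [-9.   0.6  9.6] 0.1294 55.00330045582353
```

View pics/v4.png

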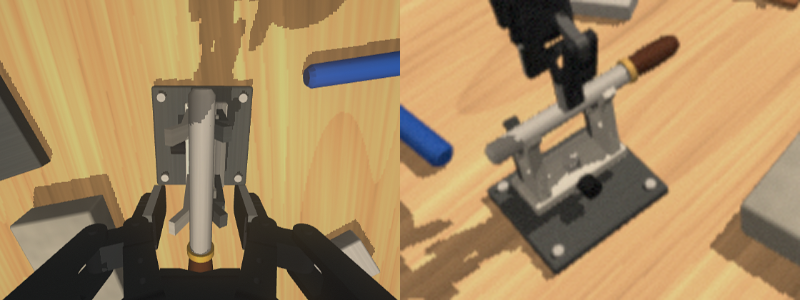

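The mandrel lies level in the mouth, handle on the +y side. Shut the fingers and press from above.

```bash
python3 -m jog '[-0.1,0.06,0,0,-0.1,0.06,0,0,-0.1,0.06,0,0,-0.1,0.06,0.5,0,-0.1,0.06,1,0,-0.1,0.06,1.2,0,-0.1,0.06,1.4,0,-0.1,0.06,1.4,0]' -1 30;python3 -m jog '[0,0,0.1,0,0,0,0.2,0,0,0,0.3,0,0,0,0.4,0,0,0,0.5,0]'|sed -n '1,2p;4p'
```

```text
time: 11.08
tool_pos: [0.5658, -0.2154, 0.1526]
tcp_rot: [[-0.124, -0.992, -0.0], [-0.992, 0.124, 0.0], [-0.0, 0.0, -1.0]]
ft_force: [0.1, 1.1, -0.6]
gripper_width: 0.0003
grasp_force: 0.0
time: 11.7
tool_pos: [0.566, -0.2155, 0.1483]
ft_force: [-0.4, 1.8, 3.7]
```

```bash
for k in 1; do python3 -m jog '[0,0,0.1,0,0,0,0.2,0,0,0,0.3,0]'|sed -n '1,2p;4p'; done; python3 -m jog '[0,0,0.1,0,0,0,0.2,0,0,0,0.3,0]'|sed -n '1,2p;4p'; python3 -m jog '[0,0,0.1,0,0,0,0.2,0,0,0,0.3,0]'|sed -n '1,2p;4p'
```

```text
time: 12.08
tool_pos: [0.5663, -0.2158, 0.1456]
ft_force: [0.4, -1.3, 6.2]
time: 12.45
tool_pos: [0.5666, -0.2158, 0.1427]
ft_force: [-0.1, -0.6, 5.2]
time: 12.82
tool_pos: [0.567, -0.216, 0.1404]
ft_force: [-0.4, 0.7, 9.0]
```

```bash
python3 -m jog '[0,0,0.1,0,0,0,0.2,0,0,0,0.3,0]'|sed -n '1,2p;4p'; python3 -m jog '[0,0,0.1,0,0,0,0.2,0,0,0,0.3,0]'|sed -n '1,2p;4p'; python3 -m jog '[0,0,0.1,0,0,0,0.2,0,0,0,0.3,0]'|sed -n '1,2p;4p'
```

```text
time: 13.2
tool_pos: [0.5675, -0.2162, 0.1383]
ft_force: [-0.3, 0.3, 10.4]
time: 13.58
tool_pos: [0.5672, -0.216, 0.1341]
ft_force: [1.1, -0.8, 3.7]
time: 13.95
tool_pos: [0.565, -0.2152, 0.1287]
ft_force: [-0.5, 0.5, 0.2]
```

```bash
python3 -m jog '[0,0,0.1,0,0,0,0.2,0,0,0,0.3,0]'|sed -n '1,2p;4p'; python3 -m jog '[0,0,0.1,0,0,0,0.2,0,0,0,0.2,0]'|sed -n '1,2p;4p'
python3 - <<'E'
from h import *
i,P,K,M=cam("wrist")
yw=np.deg2rad(-7.07);O=np.array([.5655,-.2131]);X=np.array([np.cos(yw),np.sin(yw)]);Y=np.array([-X[1],X[0]])
q=P.reshape(-1,3);x=(q[:,:2]-O)@X*1000;y=(q[:,:2]-O)@Y*1000;z=q[:,2]
for b in np.arange(-75,60,10):
    kk=(abs(x)<10)&(y>b)&(y<b+10)&(z>.08)&(z<.125)
    if kk.sum()>5:print(b,kk.sum(),np.percentile(x[kk],[2,50,98]).round(1),np.percentile(z[kk],[50,95]).round(4))
E
```

```text
time: 14.32
tool_pos: [0.5658, -0.2154, 0.1266]
ft_force: [-0.0, 1.1, -0.9]
time: 14.7
tool_pos: [0.566, -0.2156, 0.1252]
ft_force: [-0.6, 0.9, 2.8]
-75 829 [-9.1 -0.2  8.4] [0.1114 0.1145]
-65 992 [-9.5 -0.2  8.9] [0.1124 0.1144]
-55 936 [-9.6  0.2  9.5] [0.1108 0.1129]
-45 884 [-9.4  0.7  9.7] [0.1096 0.1162]
-35 758 [-9.4 -0.2  9.4] [0.1078 0.1097]
-25 687 [-9.6 -0.3  8.8] [0.1064 0.1083]
-15 1054 [-9.5 -0.2  9.5] [0.1138 0.1239]
-5 43 [-9.8 -8.   9.1] [0.0999 0.1023]
45 37 [-1.6  0.2  2.5] [0.0968 0.0975]
55 112 [-2.2  0.2  3.2] [0.0955 0.0963]
```

The mandrel is tilted: the handle side is home (top about 98 mm at that fork), while the −y side is still about 11 mm up on the jaw nose. I'll shift the push towards the −y fork, inside it.

```bash
python3 -m jog '[0,0,-0.3,0,0,0,-0.6,0,0.8,0,-0.6,0,1.6,0,-0.6,0,1.6,0,-0.4,0,1.6,0,-0.4,0]'|sed -n '1,2p;4p'; python3 -m jog '[0,0,0.1,0,0,0,0.2,0,0,0,0.3,0]'|sed -n '1,2p;4p';  python3 -m jog '[0,0,0.1,0,0,0,0.2,0,0,0,0.2,0]'|sed -n '1,2p;4p'
```

```text
time: 15.5
tool_pos: [0.5636, -0.2314, 0.1283]
ft_force: [-0.1, 0.4, 0.6]
time: 15.88
tool_pos: [0.5641, -0.2315, 0.1263]
ft_force: [-0.9, -1.1, 1.9]
time: 16.25
tool_pos: [0.5637, -0.2312, 0.1233]
ft_force: [0.1, -0.0, -0.0]
```

```bash
python3 -m jog '[0,0,0.1,0,0,0,0.2,0,0,0,0.2,0]'|sed -n '1,2p;4p'
cat > prof.py <<'E'
from h import *
def prof():
    i,P,K,M=cam("wrist")
    yw=np.deg2rad(-7.07);O=np.array([.5655,-.2131]);X=np.array([np.cos(yw),np.sin(yw)]);Y=np.array([-X[1],X[0]])
    q=P.reshape(-1,3);x=(q[:,:2]-O)@X*1000;y=(q[:,:2]-O)@Y*1000;z=q[:,2]
    for b in np.arange(-75,100,10):
        kk=(abs(x)<6)&(y>b)&(y<b+10)&(z>.08)&(z<.125)
        if kk.sum()>25:print(b,kk.sum(),np.percentile(x[kk],[2,50,98]).round(1),np.percentile(z[kk],[50,90]).round(4))
    return i
if __name__=="__main__": prof()
E
python3 prof.py
```

```text
time: 16.62
tool_pos: [0.5638, -0.2313, 0.1217]
ft_force: [-0.5, -1.0, -0.2]
-75 611 [-5.6 -0.   5.6] [0.097  0.0987]
-65 510 [-5.7 -0.   5.7] [0.098  0.0989]
-55 520 [-5.8 -0.5  5.8] [0.0979 0.0992]
-45 479 [-5.6 -0.   5.9] [0.0983 0.1045]
-35 951 [-5.6  0.   5.6] [0.1093 0.1221]
-25 42 [-5.6  1.3  5.6] [0.0975 0.0984]
25 50 [-1.7  0.3  2.2] [0.0984 0.0989]
35 141 [-2.3 -0.   2.9] [0.0983 0.0989]
45 173 [-3.5  0.6  4.1] [0.0981 0.0989]
55 40 [-3.7  0.3  4.2] [0.0979 0.0986]
```

Level and snapped in. Back to mid-barrel for the bedding push.

```bash
python3 -m jog '[0,0,-0.2,0,-0.8,0,-0.2,0,-1.5,0,-0.2,0,-1.5,0,0,0,-1.5,0,0.15,0,-1.5,0,0.15,0]'|sed -n '1,2p;4p'; python3 -m jog '[0,0,0.1,0,0,0,0.15,0,0,0,0.15,0]'|sed -n '1,2p;4p';python3 -m jog '[0,0,0.05,0,0,0,0.05,0]'|sed -n '1,2p;4p'
```

```text
time: 17.42
tool_pos: [0.5656, -0.2165, 0.12]
ft_force: [1.0, -0.8, 0.0]
time: 17.8
tool_pos: [0.5657, -0.2165, 0.1187]
ft_force: [-0.5, -0.2, 0.4]
time: 18.05
tool_pos: [0.5657, -0.2164, 0.1182]
ft_force: [-0.1, -0.2, -0.3]
```

```bash
python3 -m jog '[0,0,0.05,0,0,0,0.05,0]'|sed -n '1,2p;4p'; python3 -m jog '[0,0,0.05,0,0,0,0.05,0]'|sed -n '1,2p;4p'
```

```text
time: 18.3
tool_pos: [0.5658, -0.2165, 0.1181]
ft_force: [-0.4, 0.7, 1.5]
time: 18.55
tool_pos: [0.5658, -0.2165, 0.118]
ft_force: [-2.9, 0.5, 4.9]
```

```bash
python3 -m jog '[0,0,0.05,0,0,0,0.1,0,0,0,0.1,0]'|sed -n '1,2p;4p'
```

```text
time: 18.92
tool_pos: [0.5659, -0.2165, 0.1178]
ft_force: [-3.4, 2.1, 10.0]
```

```bash
python3 -m jog '[0,0,0.05,0,0,0,0.1,0,0,0,0.1,0,0,0,0.1,0]'|sed -n '1,2p;4p'
```

```text
time: 19.42
tool_pos: [0.566, -0.2165, 0.1177]
ft_force: [-4.6, 3.7, 15.0]
```

```bash
python3 -m jog '[0,0,0.05,0,0,0,0.1,0,0,0,0.1,0,0,0,0.1,0,0,0,0.1,0,0,0,0.1,0,0,0,0.1,0,0,0,0.1,0]'|sed -n '1,2p;4p'
```

```text
time: 20.42
tool_pos: [0.566, -0.2166, 0.1176]
ft_force: [-6.9, 5.2, 19.4]
```

```bash
python3 -m jog '[0,0,0,0,0,0,0.02,0,0,0,0.02,0,0,0,0.02,0]'|sed -n '1,2p;4p'; python3 -m jog '[0,0,-0.1,0,0,0,-0.3,0,0,0,-0.6,0,0,0,-2,0,0,0,-4,0,0,0,-6,0,0,0,-8,0,0,0,-8,0]'|sed -n '1,2p;4p'
python3 - <<'E'
from prof import *
i=prof();s=cam("scene")[0]
cv2.imwrite("pics/v5.png",np.hstack([cv2.resize(i,(400,300)),cv2.resize(s[230:380,100:300],(400,300),interpolation=cv2.INTER_CUBIC)]))
E
```

```text
time: 20.92
tool_pos: [0.566, -0.2166, 0.1176]
ft_force: [-7.1, 5.0, 19.8]
time: 21.92
tool_pos: [0.5668, -0.2168, 0.1964]
ft_force: [-0.0, 0.4, 0.2]
-75 270 [-5.9 -0.2  5.6] [0.0972 0.0987]
-65 269 [-6.  -0.5  5.6] [0.098  0.0991]
-55 259 [-5.4  0.1  5.6] [0.0979 0.0992]
-45 256 [-5.9 -0.6  5.7] [0.0985 0.105 ]
-35 232 [-5.6  0.1  5.8] [0.098  0.0991]
-25 231 [-5.7  0.1  5.8] [0.0978 0.0988]
-15 219 [-5.8  0.   5.9] [0.0978 0.0988]
-5 216 [-5.9  0.   5.9] [0.0978 0.0988]
5 200 [-6.  0.  6.] [0.0976 0.0987]
15 181 [-5.3 -0.   5.3] [0.0977 0.0988]
25 82 [-5.4 -0.   5.3] [0.0977 0.0986]
```

View pics/v5.png

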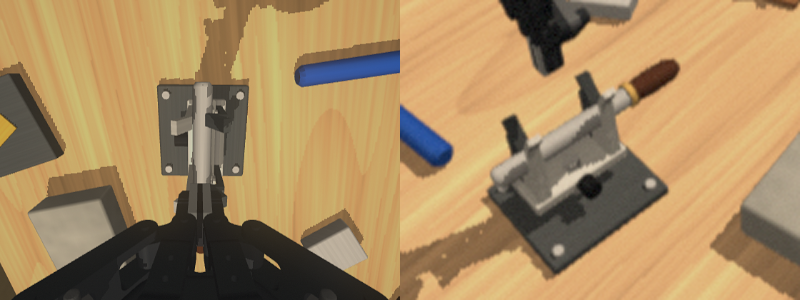

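The mandrel sits level in both forks with the jaw closed over it, and the gripper is clear.

```bash
python3 -c "
from workcell import r
print(r.sign_off())"
```

```text
the job is handed in; nothing more can be done
None
```

The mandrel sits level in both forks with the jaw closed over it, bedded with a push of about 20 N held for roughly a second, and handed in at about 22 s; on the way down it tilted (handle side seated first), so I levelled it with a light push just inside the other fork.

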